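# Close the coaster press with its hold-down frame, then raise the cover alone and hold it

## Task

Close the small white clamshell press on the coaster blank that already lies in it: gently lower the open cover, without letting it slam, so that it takes the tan hold-down frame down inside it and the cover's edges meet the lower shell's all round, fully closed. Then lift the cover alone by its black handle to about 45 degrees, leaving the frame lying down undisturbed so that the coaster does not shift, and finish still holding the cover there, its handle gripped between the fingers, for the coaster to be checked. Leave the mug, the tape roll and the stack of spare coasters where they are.

Things in the scene. Friction and masses are not known exactly. Their poses are not given: they have to be found in the camera images.
- press: fixed lower half of a small clamshell press: white shell 170 (x) x 210 (y) mm, rim top at 55 mm, grey-pink pad inside, its top at 42 mm; a white control box (120 x 66 mm, 88 mm high) is fixed on its right (-y), centre 150 mm from the middle. Origin: centre of the underside, on the table. x axis from the front (handle side, robot) to the hinges at the back, y left, z up
- cover (a joint): outer lid: white cover, dark platen below, 170 x 210 x 45 mm, about 0.8 kg, hinged along y at the back. Rad: 0 = closed on the rim (hard stop), grows as the front rises, 1.55 = open stop; starts at 1.25 to 1.5. Friction hinge: let go above 1.2 it stays, below 1.0 it drops. Coming down it pushes the frame ahead; going up it does not pull it. Up to 7 N at the handle
- cover_hinge (a point): point on the cover's hinge axis at mid width: in the press frame at x = +93 mm, y = 0, z = 55 mm. The axis runs along the press's y
- handle_grip (a point): middle of the black handle's bar, where to grip: round bar 12 mm thick, 102 mm long along the press's y, 37 mm out from the cover's front face (31 mm free gap), on two posts 80 mm apart. In the press frame at cover angle a: x = 93 - 215 cos a + 22 sin a, y = 0, z = 55 + 215 sin a + 22 cos a (mm). The bar can turn between the fingers
- frame (a joint): inner lid: tan hold-down frame, flat plate 146 x 190 x 5 mm with a 75 mm square window, 0.15 kg, hinged along y inside the back rim (72 mm behind the press's middle, 50 mm up). Rad: 0 = lying flat inside the rim just over the coaster, grows as its front rises; starts at 0.6 to 1.15, below the open cover. Stiff hinge: it stays where put; about 1 N at its front pushes it down
- frame_tab (a point): red finger tab at the frame's front edge (30 mm wide, 4 mm thick): a point on its outer part, 75 mm left (+y) of the middle, 170 mm from the frame's hinge axis; with the frame down the tab sticks out 18 mm through a notch in the front rim
- coaster: loose cream square coaster blank 95 x 95 x 4.5 mm, 50 g, lying on the pad inside the press under the frame. Origin: centre of its underside
- mug: loose white mug, 82 mm across, 95 mm high, beside or in front of the press; to be left alone. Origin: centre of its underside
- tape: loose amber roll of tape, 80 mm across, 24 mm high, lying flat; to be left alone. Origin: centre of its underside
- spares: loose stack of spare coasters, 95 x 95 x 18 mm; to be left alone. Origin: centre of its underside

How it is judged:
By the outcome, as a careful person would: the job done as asked, in the order asked, and still so for the second after the job is handed in, while the arm keeps its last pose, push and grip.
It also fails if it takes over 48 s, if anything falls off the work surface, if the arm or the gripper's body presses on something with over 40 N, if the wrist force passes 120 N, or if a joint passes its speed limit or range.

## Robot

A 6-joint arm with a two-finger parallel gripper is mounted at the origin on the work surface. World frame = base frame: x ahead of the robot, y to its left, z up, the work surface at z = 0. Lengths are in m, angles in rad, forces in N, time in s.
With the tool pointing down it reaches from about 0.35 to 0.775 m from the base axis. Payload 5.5 kg.
Tool frame: the origin (TCP) lies between the finger pads; the fingertips stand 22 mm ahead of it and the grasp point (between the pads) lies 3 mm ahead of it; z points along the fingers, y is the line along which they close (so a half turn about z gives the same grasp; the last joint's range is limited). The gripper opens to 85 mm and grips with 20 to 120 N. Pads are 22 mm wide; open, the fingers measure 114 mm over their backs; the gripper's body (76 mm by 85 mm) begins 54 mm behind the grasp point. The pads swing forward as they close: fully open they stand 13 mm farther back than shut.
Start: joints at [1.095, 0.313, 0.046, 1.304, 0, 1.431], TCP at [0.19, 0.543, 0.253] pointing down, gripper open.
Joint ranges: [-2.76, 2.76], [-0.86, 1.69], [-1.03, 1.26], [-2.2, 2.34], [-1.47, 1.5], [-3.14, 3.14]. Speed limits (rad/s): [2.57, 2.57, 3.14, 3.14, 3.14, 3.14].

## Interface

Orientations are given as a unit quaternion [w, x, y, z].
In Python, from workcell import env gives the robot as it stands.
- The arm moves only by the tool step_hand, called after "Request:" in YAML: its name, and indented under it one key for each argument. Schema: {"type":"object","properties":{"rows":{"type":"array","items":{"type":"array","items":{"type":"number"},"minItems":6,"maxItems":6},"minItems":1,"maxItems":8},"aperture":{"type":"number"},"grip_force":{"type":"number"},"only":{"type":"string"},"quiet":{"type":"boolean"},"lines":{"type":"string"}},"required":["rows"],"additionalProperties":false}. rows is a list of rows, 1 to 8 of them, each of 6 numbers: dx, dy, dz in m, then a rotation vector rx, ry, rz in rad; each row is the pose to reach, as a shift and turn from the pose commanded when the call began, along the tool's axes at that moment; what a row does not reach only later rows make up. A row lasts 1/8 s, in which the tool goes at most 0.0625 m and 0.188 rad, less where a joint would pass 70% of its speed; a pose out of reach is approached as far as the arm can. aperture is the finger opening in m, set as the call begins (left out keeps the last). The fingers move at their own pace and stop on an object; grip_force is the grip in N (left out, the last holds). Time passes only in rows, so rows that do not move let the fingers close. The tool returns the time, the measured TCP pose, the force, the opening and the grip force at its end. only (a regular expression) keeps the lines of the reply that match it, lines (a string "A,B") keeps lines A to B, and quiet returns only ok. Input that does not fit is refused with a message, and nothing moves.
- env.get_state(): the state, without advancing time (a new reading comes with each control period).
- env.read_camera(name): name is "side" or "top"; returns a dict with "image" (420x560x3 uint8, red, green, blue), "K" (3x3 intrinsics, pixels), "R" (3x3) and "t" (3): a world point X has camera coordinates R X + t. Camera axes: x right, y down, z forward; pixel columns grow to the right and rows downward; lengths in m; the calibration is good to about 2 mm. A picture is of the moment at which its call begins. There is no depth.
- env.hand_in(): hands the job in; it is judged then, once.
The state is a dict: "clock": time; "joint_pos": joint angles; "qvel": joint speeds; "tau": joint torques, N m; "tcp_pos": TCP position; "orientation": TCP orientation; "wrist_force": force on the tool from outside, world axes, zero at the start; "ft_torque": the same for the moment, N m; "finger_gap": finger opening in m; "grip_force": force on a finger pad.
Only numpy, scipy, OpenCV 4.12 (cv2) and the standard library are available. Lean on these libraries where they do the work, as an engineer would, in place of code of your own. Each camera call takes 0.05 s, during which the arm holds its last target. There are 200 camera calls.

## Working session

There is one attempt and no reset: what is moved stays moved. The work goes in short steps, Python scripts to look and compute and a tool call to move; the robot and the scene stay as the last step left them, time stands still between calls to the robot, and variables do not carry over. Pictures are saved under pics/ and viewed, at most 10 in all, crops included, and the job is handed in when it is done.

```bash
ls; mkdir -p pics; python3 - <<'E'
from workcell import env
import cv2,numpy as np,pickle
d={}
for n in("side","top"):
    c=env.read_camera(n);d[n]=c;cv2.imwrite(f"pics/{n}0.png",c["image"][:,:,::-1]);print(n,c["K"].tolist(),c["R"].round(3).tolist(),c["t"].round(3).tolist())
pickle.dump(d,open("c0.pkl","wb"))
s=env.get_state();print(s)
E
```

```text
pics
workcell.py
side [[383.6355705692038, 0.0, 277.13380572668353], [0.0, 383.6355705692038, 205.74943625437004], [0.0, 0.0, 1.0]] [[0.139, -0.99, -0.006], [-0.634, -0.084, -0.768], [0.76, 0.111, -0.64]] [-0.053, 0.408, 0.371]
top [[443.160831965437, 0.0, 280.69065296634375], [0.0, 443.160831965437, 207.317756230378], [0.0, 0.0, 1.0]] [[-0.005, -1.0, 0.02], [-0.985, 0.001, -0.17], [0.17, -0.02, -0.985]] [0.022, 0.544, 0.873]
{'clock': 0.1, 'joint_pos': array([1.09542119e+00, 3.13909170e-01, 4.50925385e-02, 1.30358306e+00,
       7.65626444e-06, 1.43120206e+00]), 'qvel': array([-0.00074405, -0.00192051,  0.00135458,  0.00043693,  0.00263213,
       -0.0001863 ]), 'tau': array([ 3.42694439e-03, -4.81725097e+01,  2.99243402e+01,  1.27309104e-02,
       -1.16973088e-04,  8.35491932e-06]), 'tcp_pos': array([0.1892796 , 0.54251648, 0.25250716]), 'orientation': array([-2.46286990e-04,  1.67102769e-01,  9.85939157e-01, -7.62921235e-04]), 'wrist_force': array([-0.69647126,  0.34798618,  0.54205502]), 'ft_torque': array([ 0.00178355,  0.00634717, -0.00512239]), 'grip_force': 0.0, 'finger_gap': 0.08534905234642287}
```

View pics/side0.png

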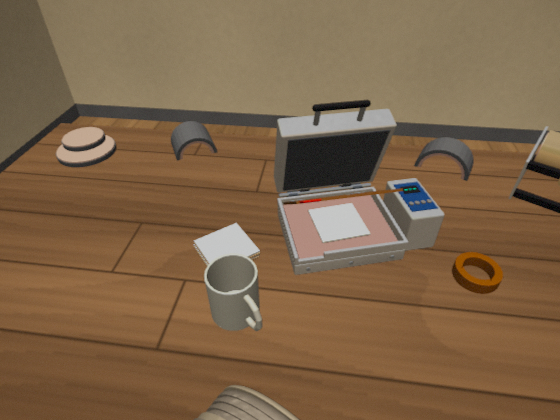

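View pics/top0.png

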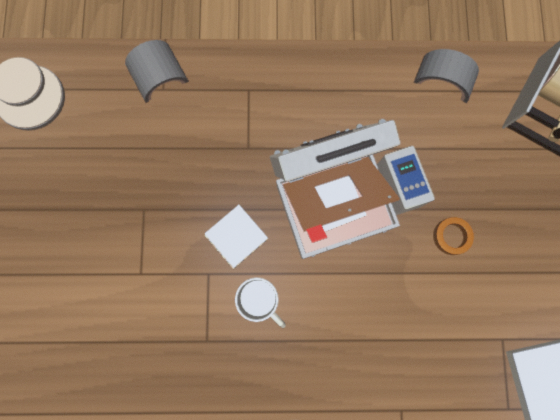

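Side view: cover open, its handle at (342,105), with the frame edge-on at about (345,196) and the red tab at (310,201). Top view: bar at (346,151), tab at (317,233), front rim corners near (305,255) and (397,225). I'll triangulate the bar and tab and cast the rim corners to z=55 mm.

```bash
cat > h.py <<'E'
import numpy as np,cv2,pickle
def ray(c,p):
    d=c["R"].T@np.linalg.inv(c["K"])@np.array([p[0],p[1],1.]);o=-c["R"].T@c["t"];return o,d/np.linalg.norm(d)
def plane(c,p,z):
    o,d=ray(c,p);return o+d*(z-o[2])/d[2]
def tri(c1,p1,c2,p2):
    o1,d1=ray(c1,p1);o2,d2=ray(c2,p2)
    s=np.linalg.lstsq(np.c_[d1,-d2],o2-o1,rcond=None)[0]
    a,b=o1+d1*s[0],o2+d2*s[1];return (a+b)/2,np.linalg.norm(a-b)
def blob(m,box):
    x0,y0,x1,y1=box;k=np.zeros(m.shape,np.uint8);k[y0:y1,x0:x1]=m[y0:y1,x0:x1]
    n,l,st,ce=cv2.connectedComponentsWithStats(k);i=1+np.argmax(st[1:,4]);return (l==i).astype(np.uint8),ce[i],st[i]
E
python3 - <<'E'
from h import *
d=pickle.load(open("c0.pkl","rb"));S,T=d["side"],d["top"]
dark=lambda c:(c["image"].max(2)<60).astype(np.uint8)
red=lambda c:((c["image"][:,:,0]>150)&(c["image"][:,:,1]<70)&(c["image"][:,:,2]<70)).astype(np.uint8)
E={}
for n,c,b in(("s",S,(305,95,380,112)),("t",T,(310,135,382,165))):
    m,ce,st=blob(dark(c),b);r=cv2.minAreaRect(cv2.findNonZero(m));
    p=cv2.boxPoints(r);print(n,"bar",ce,st,r);E[n]=r
    ang=np.array(sorted(p.tolist()));print(ang.round(1).tolist());E[n]=(ang[:2].mean(0),ang[2:].mean(0))
for i in(0,1):print("bar end",tri(S,E["s"][i],T,E["t"][i]))
for n,c,b in(("s",S,(290,190,330,215)),("t",T,(300,215,335,250))):
    try:
        m,ce,st=blob(red(c),b);print(n,"tab",ce,st);E[n]=ce
    except Exception as e:print(e)
print("tab",tri(S,E["s"],T,E["t"]))
for p in((305,255),(397,225)):print("top rim",plane(T,p,.055))
for p in((295,264),(401,254)):print("side rim",plane(S,p,.055))
print("mug",plane(T,(257,300),.095),"spares",plane(T,(236,237),.018))
a=cv2.resize(T["image"][110:265,255:440],None,fx=3,fy=3,interpolation=cv2.INTER_CUBIC)
cv2.imwrite("pics/crop_t.png",a[:,:,::-1])
E
```

```text
s bar [340.77595628 105.51092896] [313 100  57  12 366] ((341.0107727050781, 105.62125396728516), (6.817563056945801, 56.57691955566406), 84.92039489746094)
[[312.5, 104.7], [313.1, 111.5], [368.9, 99.7], [369.5, 106.5]]Traceback (most recent call last):
  File "<stdin>", line 7, in <module>
  File "h.py", line 12, in blob
    n,l,st,ce=cv2.connectedComponentsWithStats(k);i=1+np.argmax(st[1:,4]);return (l==i).astype(np.uint8),ce[i],st[i]
                                                      ~~~~~~~~~^^^^^^^^^^
    return _wrapfunc(a, 'argmax', axis=axis, out=out, **kwds)
    return bound(*args, **kwds)
ValueError: attempt to get argmax of an empty sequence
```

```bash
cat > m0.py <<'E'
from h import *
d=pickle.load(open("c0.pkl","rb"));S,T=d["side"],d["top"]
dark=lambda c,v:(c["image"].max(2)<v).astype(np.uint8)
red=lambda c:((c["image"][:,:,0]>130)&(c["image"][:,:,1]<90)&(c["image"][:,:,2]<60)&(c["image"][:,:,0]*1.>3*c["image"][:,:,1])).astype(np.uint8)
print(T["image"][151,340:352].max(1))
E={}
for n,c,b,v in(("s",S,(305,95,380,112),60),("t",T,(310,135,382,165),100)):
    m,ce,st=blob(dark(c,v),b);r=cv2.minAreaRect(cv2.findNonZero(m));
    p=cv2.boxPoints(r);print(n,"bar",ce,st,r);E[n]=r
    ang=np.array(sorted(p.tolist()));E[n]=(ang[:2].mean(0),ang[2:].mean(0))
for i in(0,1):print("bar end",tri(S,E["s"][i],T,E["t"][i]))
for n,c,b in(("s",S,(290,190,330,215)),("t",T,(300,215,335,250))):
    m,ce,st=blob(red(c),b);print(n,"tab",ce,st);E[n]=ce
print("tab",tri(S,E["s"],T,E["t"]))
for p in((305,255),(397,225)):print("top rim",plane(T,p,.055))
for p in((295,264),(401,254)):print("side rim",plane(S,p,.055))
print("mug",plane(T,(257,300),.095),"spares",plane(T,(236,237),.018))
E
python3 - <<'E'
from h import *
d=pickle.load(open("c0.pkl","rb"));S,T=d["side"],d["top"]
a=cv2.resize(T["image"][110:265,255:440],None,fx=2.4,fy=2.4,interpolation=cv2.INTER_CUBIC)
b=cv2.resize(S["image"][90:275,265:450],None,fx=2,fy=2,interpolation=cv2.INTER_CUBIC)
o=np.zeros((372,820,3),np.uint8)[:, :800];o[:372,:min(444,444)]=a[:372];o[:370,444:800]=b[:370,:356]
cv2.imwrite("pics/crop.png",o[:,:,::-1])
E
python3 m0.py
```

```text
[78 75 77 79 77 77 75 72 66 70 68 71]
s bar [340.77595628 105.51092896] [313 100  57  12 366] ((341.0107727050781, 105.62125396728516), (6.817563056945801, 56.57691955566406), 84.92039489746094)
t bar [345.92934783 150.29076087] [317 139  59  23 368] ((346.0672912597656, 150.206298828125), (6.386423587799072, 60.722694396972656), 71.93952178955078)
bar end (array([ 0.58420164, -0.03386298,  0.2655785 ]), np.float64(0.0009468467698032441))
bar end (array([ 0.615904  , -0.12811994,  0.26547235]), np.float64(0.0012536534792582544))
s tab [310.76190476 200.30952381] [300 199  21   4  42]Traceback (most recent call last):
  File "m0.py", line 13, in <module>
    m,ce,st=blob(red(c),b);print(n,"tab",ce,st);E[n]=ce
            ~~~~^^^^^^^^^^
  File "h.py", line 12, in blob
    n,l,st,ce=cv2.connectedComponentsWithStats(k);i=1+np.argmax(st[1:,4]);return (l==i).astype(np.uint8),ce[i],st[i]
                                                      ~~~~~~~~~^^^^^^^^^^
    return _wrapfunc(a, 'argmax', axis=axis, out=out, **kwds)
    return bound(*args, **kwds)
ValueError: attempt to get argmax of an empty sequence
```

View pics/crop.png

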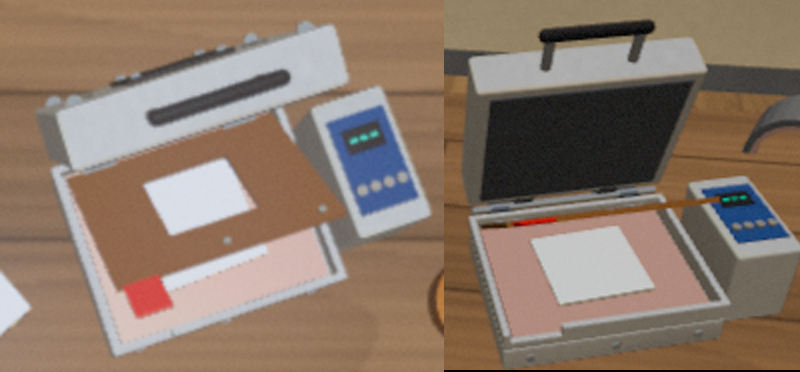

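The crops show the bar, the four rim corners (e.g. front right at top-view ~(398,224)) and the red tab just below the frame. The bar comes out 99 mm long (102 expected) at z=0.2655, with the press yawed about 0.325 rad. Next I'll get the press position and cover angle from the rim.

```bash
cat > m1.py <<'E'
from h import *
d=pickle.load(open("c0.pkl","rb"));S,T=d["side"],d["top"]
P=lambda u,v:(255+u/2.4,110+v/2.4); Q=lambda u,v:(265+(u-444)/2,90+v/2)
fl,fr=plane(T,P(117,353),.055),plane(T,P(346,276),.055)
fl2,fr2=plane(S,Q(504,346),.055),plane(S,Q(727,302),.055)
bc=plane(S,Q(473,224),.055)
print(fl,fr,np.linalg.norm(fl-fr),fl2,fr2,np.linalg.norm(fl2-fr2),bc,np.linalg.norm(fl2-bc))
bar=np.array([.6001,-.0810]);
for f,g in((fl,fr),(fl2,fr2)):
    e=(f-g)[:2];yaw=np.arctan2(-e[0],e[1]);m=(f+g)[:2]/2
    for yw in(yaw,.325):
        X=np.array([np.cos(yw),np.sin(yw)]);Y=np.array([-X[1],X[0]])
        o=m+.085*X;xb=(bar-o)@X
        aa=[a for a in np.linspace(1.1,1.55,451) if .093-.215*np.cos(a)+.022*np.sin(a)>=xb]
        print("yaw",yw,"origin",o,"bar x,y in press",xb,(bar-o)@Y,"a",aa[:1])
img=T["image"].astype(int);r=((img[:,:,0]>150)&(img[:,:,1]<90)&(img[:,:,2]<90)).astype(np.uint8)
m,ce,st=blob(r,(295,210,340,255));print("tab t",ce,st);print(tri(S,(310.8,200.3),T,ce))
print("mug",plane(T,(257,300),.095),"spares",plane(T,(236,237),.018),"tape",plane(T,(455,236),.012))
E
python3 m1.py
```

```text
[ 0.44096985 -0.02574057  0.055     ] [ 0.50579836 -0.22267899  0.055     ] 0.20733421767124882 [ 0.42588845 -0.02484461  0.055     ] [ 0.50552405 -0.21981188  0.055     ] 0.2106040519776332 [0.58615793 0.02370367 0.055     ] 0.16746116462637817
yaw 0.31800935917396506 origin [ 0.55412218 -0.09763229] bar x,y in press 0.04887300358869252 0.0014221677367976526 a [np.float64(1.264)]
yaw 0.325 origin [ 0.55393442 -0.09706854] bar x,y in press 0.048879674261015506 0.0004862825249471892 a [np.float64(1.264)]
yaw 0.3877749230625027 origin [ 0.54439524 -0.09018724] bar x,y in press 0.05504280242828896 -0.012558504110571323 a [np.float64(1.2930000000000001)]
yaw 0.325 origin [ 0.54625657 -0.095187  ] bar x,y in press 0.055554801778405674 -0.0037483642428546345 a [np.float64(1.295)]
tab t [315.96923077 232.51794872] [307 225  19  16 195]
(array([ 0.47978724, -0.04242185,  0.15171411]), np.float64(0.0015682846171684148))
mug [0.35805735 0.06685948 0.095     ] spares [0.48587143 0.11423495 0.018     ] tape [ 0.48737291 -0.35453211  0.012     ]
```
Good: origin (0.5535,-0.097), yaw .325, a≈1.26. Hinge world = o+.093X = (.5535+.0881, -.097+.0297)=(.6416,-.0673,.055). Bar relative hinge along X: .0489-.093 = -.0441; z .2105. Radius sqrt=.2151 vs expected .2161. Good. a+.102 → atan2(.2105,.0441)=1.364 -> a = 1.262 ok.

Consistent fit: press origin (0.5535,-0.097), yaw 0.325, cover about 1.26, bar radius 215 mm (216 expected), frame about 0.69. I'll grip with the tool vertical, fingers closing along press x, and let the bar turn in the fingers along the arc.

```bash
cat > go.py <<'E'
import sys
from h import *
from scipy.spatial.transform import Rotation as R
from workcell import env
yaw=.325;X=np.array([np.cos(yaw),np.sin(yaw),0]);Z=np.array([0,0,1.]);Y=np.cross(Z,X);O=np.array([.5535,-.097,0])
RT=np.c_[np.cross(X,-Z),X,-Z]
def bar(a):return O+(.093-.215*np.cos(a)+.022*np.sin(a))*X+(.055+.215*np.sin(a)+.022*np.cos(a))*Z
def delta(p,Rt=RT):
    s=env.get_state();q=s["orientation"];Rc=R.from_quat(np.r_[q[1:],q[0]])
    print("shift",(Rc.inv().apply(p-s["tcp_pos"])).round(4),"rot",(Rc.inv()*R.from_matrix(Rt)).as_rotvec().round(4))
def ang(p): # angle from TCP (grasp 3 mm ahead, i.e. below)
    g=p-[0,0,.003];r=g-O-.093*X;return np.arctan2(r[2]-.055,-(r@X))-np.arctan2(.022,.215),np.hypot(r[2]-.055,r@X),(g-O)@Y
E
python3 - <<'E'
from go import *
b=np.array([.6001,-.0810,.2655]);print(bar(1.262),b);delta(b+[0,0,.065])
E
```

```text
[ 0.59957316 -0.08147575  0.26651658] [ 0.6001 -0.081   0.2655]
shift [-0.5933 -0.4535 -0.0774] rot [-1.6e-03  5.0e-04  9.1e-01]
```

Request:
step_hand:
  rows:
    - [0,0,-0.06,0,0,0]
    - [-0.05,-0.04,-0.08,0,0,0.15]
    - [-0.1,-0.08,-0.08,0,0,0.3]
    - [-0.15,-0.12,-0.08,0,0,0.45]
    - [-0.2,-0.155,-0.08,0,0,0.6]
    - [-0.25,-0.19,-0.08,0,0,0.75]
    - [-0.3,-0.23,-0.08,0,0,0.91]
    - [-0.345,-0.265,-0.08,0,0,0.91]
  aperture: 0.032
  grip_force: 40

```text
clock: 1.1
tcp_pos: [0.4282, 0.1776, 0.3331]
orientation: [-0.0, 0.584, 0.812, 0.0]
wrist_force: [0.9, 1.0, -0.5]
finger_gap: 0.0321
grip_force: 0.0
```

```bash
python3 - <<'E'
from go import *
delta(np.array([.5999,-.0812,.331]))
E
```

```text
shift [-0.3     0.0804  0.0021] rot [-0.0001 -0.0002 -0.0012]
```

Request:
step_hand:
  rows:
    - [-0.05,0.014,0,0,0,0]
    - [-0.1,0.028,0,0,0,0]
    - [-0.15,0.042,0,0,0,0]
    - [-0.2,0.056,0,0,0,0]
    - [-0.25,0.068,0,0,0,0]
    - [-0.28,0.076,0,0,0,0]
    - [-0.3,0.08,0.002,0,0,0]
    - [-0.3,0.08,0.002,0,0,0]

```text
clock: 2.1
tcp_pos: [0.5993, -0.08, 0.3302]
orientation: [-0.001, 0.584, 0.812, -0.0]
wrist_force: [0.2, -0.4, 0.3]
finger_gap: 0.0319
grip_force: 0.0
```

```bash
python3 - <<'E'
from go import *
delta(np.array([.5999,-.0812,.2687]))
E
```

```text
shift [-0.0014  0.0003  0.0615] rot [-0.0014 -0.0012 -0.0014]
```

Request:
step_hand:
  rows:
    - [-0.001,0,0.02,0,0,0]
    - [-0.001,0,0.04,0,0,0]
    - [-0.001,0,0.055,0,0,0]
    - [-0.001,0,0.062,0,0,0]
    - [-0.001,0,0.062,0,0,0]

```text
clock: 2.72
tcp_pos: [0.5993, -0.0797, 0.2692]
orientation: [-0.0, 0.583, 0.812, -0.0]
wrist_force: [-0.1, -0.4, 0.5]
finger_gap: 0.0315
grip_force: 0.0
```

```bash
python3 - <<'E'
from go import *
o=[]
for n,(x,y) in (("side",(250,60)),("top",(250,90))):
    c=env.read_camera(n);o.append(cv2.resize(c["image"][y:y+200,x:x+200],None,fx=2,fy=2,interpolation=cv2.INTER_CUBIC))
cv2.imwrite("pics/g1.png",np.hstack(o)[:,:,::-1])
E
```

```text
(no output)
```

View pics/g1.png

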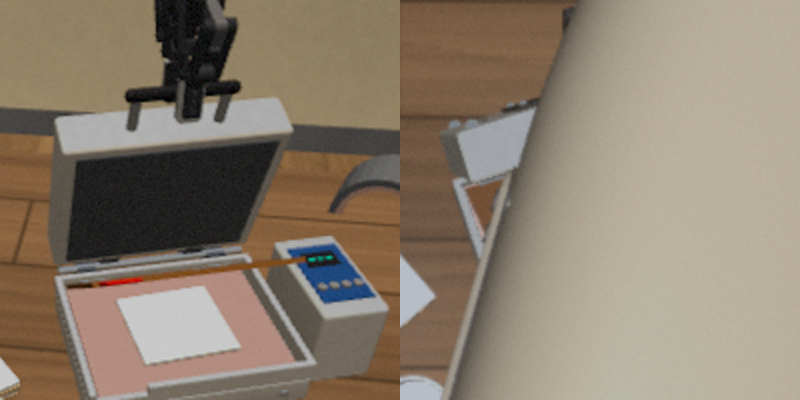

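The side view shows the fingers straddling the bar at mid-length (crop ~(188,92)), with the front finger before the bar; the top view is blocked by the arm. Closing now.

Request:
step_hand:
  rows:
    - [0,0,0,0,0,0]
    - [0,0,0,0,0,0]
    - [0,0,0,0,0,0]
    - [0,0,0,0,0,0]
  aperture: 0.0
  grip_force: 40

```text
clock: 3.32
tcp_pos: [0.5997, -0.0804, 0.2701]
orientation: [0.001, 0.583, 0.812, 0.0]
wrist_force: [-0.8, 0.0, 4.2]
finger_gap: 0.0104
grip_force: 39.2
```

```bash
cat >> go.py <<'E'
def plan(angs,p0=None):
    p=env.get_state()["tcp_pos"];a0,r,y=ang(p);print("a",round(a0,4),"r",round(r,4),"y",round(y,4))
    for a in angs:print(a,(RT.T@(bar(a)-bar(a0))).round(4))
E
python3 -c "
from go import *
plan([1.2,1.1,1.0,.9,.8,.7,.6,.5,.4,.3,.2,.1,0]);print(env.get_state()['wrist_force'])"
```

```text
a 1.2649 r 0.2166 y 0.001
1.2 [ 0.     -0.0136  0.0033]
1.1 [ 0.     -0.0341  0.0101]
1.0 [ 0.     -0.0539  0.0188]
0.9 [ 0.     -0.0726  0.0296]
0.8 [ 0.     -0.0902  0.0421]
0.7 [ 0.     -0.1065  0.0563]
0.6 [ 0.     -0.1212  0.0721]
0.5 [ 0.     -0.1344  0.0893]
0.4 [ 0.     -0.1457  0.1077]
0.3 [ 0.     -0.1551  0.1271]
0.2 [ 0.     -0.1626  0.1474]
0.1 [ 0.     -0.168   0.1683]
0 [ 0.     -0.1712  0.1896]
[-0.8366263   0.04255078  4.18213848]
```

Request:
step_hand:
  rows:
    - [0,-0.007,0.0015,0,0,0]
    - [0,-0.0136,0.0033,0,0,0]
    - [0,-0.024,0.0065,0,0,0]
    - [0,-0.034,0.010,0,0,0]
    - [0,-0.044,0.0143,0,0,0]
    - [0,-0.054,0.0188,0,0,0]
    - [0,-0.0635,0.0241,0,0,0]
    - [0,-0.0726,0.0296,0,0,0]

```text
clock: 4.32
tcp_pos: [0.5301, -0.1035, 0.239]
orientation: [-0.0, 0.583, 0.812, 0.0]
wrist_force: [0.8, 0.3, -1.2]
finger_gap: 0.0107
grip_force: 41.5
```

```bash
python3 -c "
from go import *
plan([.8,.7,.6,.5,.4,.3]);print(env.get_state()['wrist_force'])"
```

```text
a 0.894 r 0.2156 y 0.0013
0.8 [-0.     -0.0165  0.0118]
0.7 [-0.     -0.0328  0.0261]
0.6 [-0.     -0.0475  0.0418]
0.5 [-0.     -0.0606  0.059 ]
0.4 [-0.     -0.072   0.0774]
0.3 [-0.     -0.0814  0.0968]
[ 0.81450271  0.30632295 -1.15461183]
```

Request:
step_hand:
  rows:
    - [0,-0.009,0.006,0,0,0]
    - [0,-0.0176,0.0125,0,0,0]
    - [0,-0.026,0.0194,0,0,0]
    - [0,-0.0339,0.0267,0,0,0]
    - [0,-0.0415,0.0344,0,0,0]
    - [0,-0.0486,0.0425,0,0,0]
    - [0,-0.0554,0.051,0,0,0]
    - [0,-0.0618,0.0597,0,0,0]

```text
clock: 5.32
tcp_pos: [0.4716, -0.123, 0.1792]
orientation: [-0.0, 0.583, 0.812, 0.0]
wrist_force: [-6.2, 0.6, 2.6]
finger_gap: 0.0106
grip_force: 42.3
```

```bash
python3 -c "
from go import *
plan([.4,.3,.2,.1,0]);print(env.get_state()['wrist_force'])"
```

```text
a 0.4935 r 0.2161 y 0.0015
0.4 [-0.     -0.0105  0.0172]
0.3 [-0.     -0.02    0.0367]
0.2 [-0.     -0.0274  0.057 ]
0.1 [ 0.     -0.0328  0.0779]
0 [-0.     -0.0361  0.0992]
[-6.1635894   0.57896568  2.56244009]
```

Request:
step_hand:
  rows:
    - [0,-0.0058,0.009,0,0,0]
    - [0,-0.0113,0.0184,0,0,0]
    - [0,-0.0162,0.028,0,0,0]
    - [0,-0.0207,0.0378,0,0,0]
    - [0,-0.0235,0.0444,0,0,0]
    - [0,-0.026,0.0512,0,0,0]
    - [0,-0.0273,0.0547,0,0,0]
    - [0,-0.0282,0.0581,0,0,0]

```text
clock: 6.32
tcp_pos: [0.4449, -0.132, 0.1215]
orientation: [-0.001, 0.583, 0.812, -0.0]
wrist_force: [-4.0, 3.1, 0.3]
finger_gap: 0.0102
grip_force: 43.5
```

```bash
python3 -c "
from go import *
plan([.15,.1,.05,.03,0]);print(env.get_state()['wrist_force'])"
```

```text
a 0.1958 r 0.2166 y 0.0015
0.15 [ 0.     -0.0027  0.0095]
0.1 [ 0.     -0.0051  0.02  ]
0.05 [-0.     -0.007   0.0307]
0.03 [ 0.     -0.0076  0.035 ]
0 [-0.     -0.0084  0.0414]
[-4.04896289  3.11170237  0.29964439]
```

Request:
step_hand:
  rows:
    - [0,-0.0016,0.005,0,0,0]
    - [0,-0.0031,0.01,0,0,0]
    - [0,-0.0043,0.015,0,0,0]
    - [0,-0.0054,0.02,0,0,0]
    - [0,-0.006,0.024,0,0,0]
    - [0,-0.0066,0.027,0,0,0]
    - [0,-0.007,0.0295,0,0,0]
    - [0,-0.0072,0.0317,0,0,0]

```text
clock: 7.32
tcp_pos: [0.4376, -0.1344, 0.0897]
orientation: [-0.001, 0.583, 0.812, -0.001]
wrist_force: [-5.8, 2.4, -0.3]
finger_gap: 0.0106
grip_force: 44.3
```

```bash
python3 -c "
from go import *
plan([.03,0,-.01]);print(env.get_state()['wrist_force'])"
```

```text
a 0.0446 r 0.2171 y 0.0016
0.03 [ 0.     -0.0004  0.0031]
0 [-0.     -0.0012  0.0096]
-0.01 [ 0.     -0.0014  0.0117]
[-5.76951906  2.36163593 -0.30111583]
```

Request:
step_hand:
  rows:
    - [0,-0.0002,0.0015,0,0,0]
    - [0,-0.0004,0.003,0,0,0]
    - [0,-0.0006,0.0045,0,0,0]
    - [0,-0.0008,0.006,0,0,0]
    - [0,-0.0009,0.007,0,0,0]
    - [0,-0.001,0.008,0,0,0]
    - [0,-0.001,0.0085,0,0,0]
    - [0,-0.001,0.0085,0,0,0]

```text
clock: 8.32
tcp_pos: [0.4364, -0.1348, 0.0811]
orientation: [-0.001, 0.583, 0.812, -0.001]
wrist_force: [-4.8, 1.6, -2.0]
finger_gap: 0.0104
grip_force: 44.5
```

```bash
python3 -c "
from go import *
plan([0,-.01]);print(env.get_state()['wrist_force'])"
```

```text
a 0.0046 r 0.2172 y 0.0016
0 [-0.     -0.0001  0.001 ]
-0.01 [-0.     -0.0003  0.0031]
[-4.81820395  1.61730125 -2.03489891]
```

Not yet in contact (fz -2). I'll press on in small steps until the force rises.

Request:
step_hand:
  rows:
    - [0,0,0.0005,0,0,0]
    - [0,0,0.001,0,0,0]
    - [0,0,0.0015,0,0,0]
    - [0,0,0.002,0,0,0]
    - [0,0,0.002,0,0,0]

```text
clock: 8.95
tcp_pos: [0.4362, -0.1348, 0.0791]
orientation: [-0.001, 0.584, 0.812, -0.001]
wrist_force: [-5.6, 1.1, -1.2]
finger_gap: 0.0101
grip_force: 44.5
```

```bash
python3 -c "
from go import *
plan([0]);print(env.get_state()['wrist_force'])"
```

```text
a -0.0048 r 0.2172 y 0.0016
0 [-0.      0.0001 -0.001 ]
[-5.58056931  1.08234261 -1.19241946]
```

Request:
step_hand:
  rows:
    - [0,0,0.0005,0,0,0]
    - [0,0,0.001,0,0,0]
    - [0,0,0.0015,0,0,0]
    - [0,0,0.002,0,0,0]
    - [0,0,0.002,0,0,0]

```text
clock: 9.57
tcp_pos: [0.436, -0.1349, 0.077]
orientation: [-0.001, 0.584, 0.812, -0.001]
wrist_force: [-7.5, 0.6, -1.0]
finger_gap: 0.0108
grip_force: 44.5
```

```bash
python3 - <<'E'
from go import *
plan([0]);print(env.get_state()['wrist_force'])
c=env.read_camera("side");cv2.imwrite("pics/closed.png",cv2.resize(c["image"][140:290,250:450],None,fx=4,fy=4,interpolation=cv2.INTER_CUBIC)[:,:,::-1])
E
```

```text
a -0.0143 r 0.2173 y 0.0016
0 [-0.      0.0003 -0.0031]
[-7.46844221  0.62184788 -1.02488293]
```

View pics/closed.png

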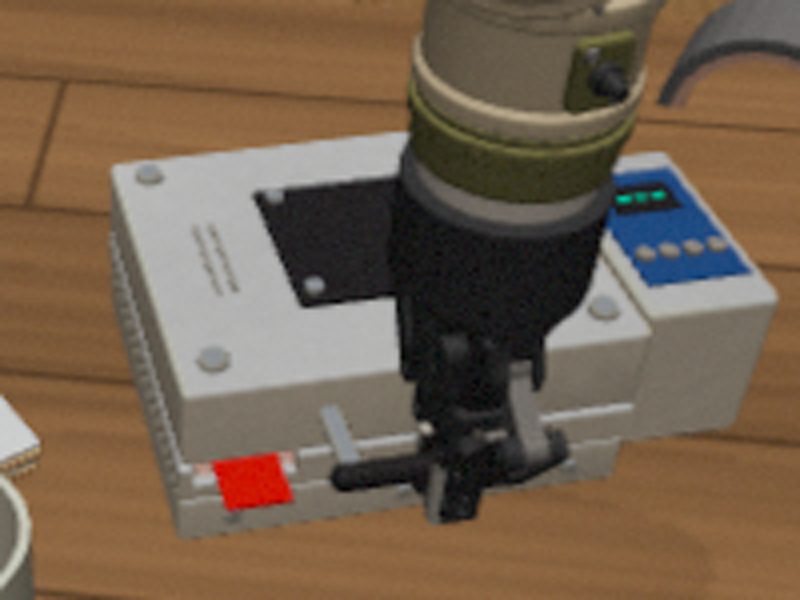

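The cover is nearly down (tab out through its notch at crop (255,480)), with a thin line still at the front rim and no contact force yet. Continuing down.

Request:
step_hand:
  rows:
    - [0,0,0.0005,0,0,0]
    - [0,0,0.001,0,0,0]
    - [0,0,0.0015,0,0,0]
    - [0,0,0.0015,0,0,0]

```text
clock: 10.12
tcp_pos: [0.4359, -0.1349, 0.0755]
orientation: [-0.001, 0.584, 0.812, -0.001]
wrist_force: [-7.9, 0.6, -1.5]
finger_gap: 0.0107
grip_force: 44.5
```

Request:
step_hand:
  rows:
    - [0,0,0.0005,0,0,0]
    - [0,0,0.001,0,0,0]
    - [0,0,0.0015,0,0,0]
    - [0,0,0.0015,0,0,0]

```text
clock: 10.62
tcp_pos: [0.4358, -0.135, 0.0748]
orientation: [-0.001, 0.584, 0.812, -0.002]
wrist_force: [-10.3, 1.3, 7.6]
finger_gap: 0.0103
grip_force: 45.1
```

Contact. I'll press a little more and look to confirm.

Request:
step_hand:
  rows:
    - [0,0,0.0005,0,0,0]
    - [0,0.0003,0.001,0,0,0]
    - [0,0.0005,0.001,0,0,0]
    - [0,0.0005,0.001,0,0,0]

```text
clock: 11.12
tcp_pos: [0.4358, -0.135, 0.0745]
orientation: [-0.001, 0.584, 0.812, -0.002]
wrist_force: [-13.7, 0.5, 15.2]
finger_gap: 0.0104
grip_force: 46.4
```

```bash
python3 - <<'E'
from go import *
plan([0]);print(env.get_state()['wrist_force'])
c=env.read_camera("side");cv2.imwrite("pics/closed2.png",cv2.resize(c["image"][195:275,255:415],None,fx=5,fy=5,interpolation=cv2.INTER_CUBIC)[:,:,::-1])
E
```

```text
a -0.0262 r 0.2173 y 0.0016
0 [-0.      0.0005 -0.0056]
[-13.67388662   0.53618021  15.1981436 ]
```

View pics/closed2.png

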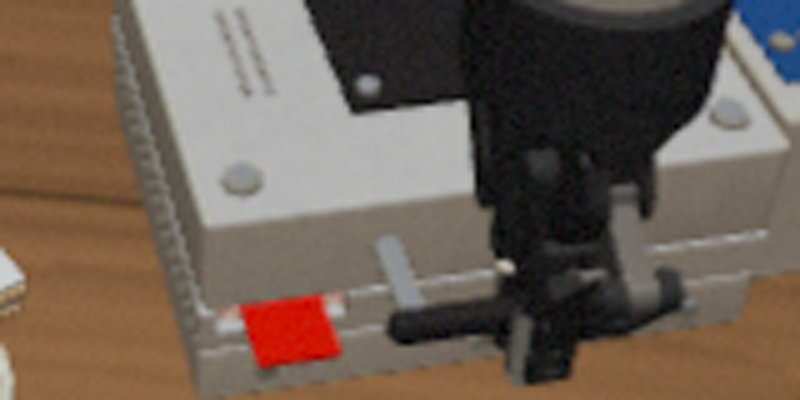

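```bash
python3 - <<'E'
from go import *
c=env.read_camera("side")
for n,p in (("FL",O-.085*X+.105*Y+.1*Z),("FR",O-.085*X-.105*Y+.1*Z),("FL rim",O-.085*X+.105*Y+.055*Z)):
    q=c["R"]@p+c["t"];u=c["K"]@q/q[2];print(n,u[:2].round(1),((u[:2]-[255,195])*5).round())
for a in (.05,.1,.2,.3,.4,.5,.6,.7,.785):print(a,(RT.T@(bar(a)-bar(0))).round(4))
E
```

```text
FL [296.3 238.7] [207. 219.]
FR [414.1 222.5] [796. 137.]
FL rim [295.7 257.2] [203. 311.]
0.05 [-0.      0.0014 -0.0107]
0.1 [ 0.      0.0033 -0.0214]
0.2 [ 0.      0.0087 -0.0423]
0.3 [ 0.      0.0161 -0.0626]
0.4 [-0.      0.0255 -0.082 ]
0.5 [ 0.      0.0369 -0.1004]
0.6 [ 0.      0.05   -0.1176]
0.7 [ 0.      0.0647 -0.1333]
0.785 [ 0.      0.0785 -0.1455]
```

The cover's corner projects within about 1 px of the closed prediction, and the contact is hard: closed. Now lifting slowly.

Request:
step_hand:
  rows:
    - [0,0,-0.002,0,0,0]
    - [0,0.0004,-0.005,0,0,0]
    - [0,0.001,-0.01,0,0,0]
    - [0,0.0022,-0.017,0,0,0]
    - [0,0.0035,-0.0245,0,0,0]
    - [0,0.0055,-0.0335,0,0,0]
    - [0,0.009,-0.0455,0,0,0]
    - [0,0.0118,-0.0545,0,0,0]

```text
clock: 12.22
tcp_pos: [0.4469, -0.1312, 0.1274]
orientation: [-0.002, 0.584, 0.812, -0.002]
wrist_force: [-6.1, -0.1, -3.2]
finger_gap: 0.0107
grip_force: 43.5
```

```bash
python3 -c "
from go import *
plan([.3,.4,.5,.6,.7,.785]);print(env.get_state()['wrist_force'])"
```

```text
a 0.2245 r 0.2164 y 0.0016
0.3 [ 0.      0.0058 -0.0152]
0.4 [-0.      0.0152 -0.0347]
0.5 [-0.      0.0266 -0.0531]
0.6 [ 0.      0.0397 -0.0702]
0.7 [ 0.      0.0544 -0.086 ]
0.785 [-0.      0.0682 -0.0982]
[-6.05032334 -0.11331068 -3.24593103]
```

Request:
step_hand:
  rows:
    - [0,0.0028,-0.0076,0,0,0]
    - [0,0.0058,-0.0152,0,0,0]
    - [0,0.0103,-0.025,0,0,0]
    - [0,0.0152,-0.0347,0,0,0]
    - [0,0.0207,-0.044,0,0,0]
    - [0,0.0266,-0.0531,0,0,0]
    - [0,0.033,-0.0617,0,0,0]
    - [0,0.0397,-0.0702,0,0,0]

```text
clock: 13.22
tcp_pos: [0.4853, -0.1185, 0.198]
orientation: [-0.001, 0.584, 0.812, -0.002]
wrist_force: [-8.6, 0.7, 0.7]
finger_gap: 0.0107
grip_force: 42.0
```

```bash
python3 -c "
from go import *
plan([.7,.785]);print(env.get_state()['wrist_force'])"
```

```text
a 0.603 r 0.216 y 0.0014
0.7 [ 0.      0.0143 -0.0153]
0.785 [ 0.      0.0281 -0.0275]
[-8.64881347  0.74002056  0.66359736]
```

Request:
step_hand:
  rows:
    - [0,0.0072,-0.008,0,0,0]
    - [0,0.0143,-0.0153,0,0,0]
    - [0,0.021,-0.0215,0,0,0]
    - [0,0.026,-0.0258,0,0,0]
    - [0,0.0281,-0.0275,0,0,0]
    - [0,0.0281,-0.0275,0,0,0]

```text
clock: 13.98
tcp_pos: [0.5125, -0.1096, 0.2264]
orientation: [-0.001, 0.583, 0.812, -0.001]
wrist_force: [-7.2, 0.9, 5.6]
finger_gap: 0.0105
grip_force: 41.3
```

```bash
python3 - <<'E'
from go import *
plan([.785]);print(env.get_state()['wrist_force'])
c=env.read_camera("side");t=env.read_camera("top");pickle.dump((c,t),open("c1.pkl","wb"))
cv2.imwrite("pics/fin.png",cv2.resize(c["image"][100:300,190:470],None,fx=2.8,fy=2.8,interpolation=cv2.INTER_CUBIC)[:,:,::-1])
E
```

```text
a 0.7898 r 0.2164 y 0.0012
0.785 [-0.     -0.0008  0.0007]
[-7.18369808  0.89504268  5.59212661]
```

View pics/fin.png

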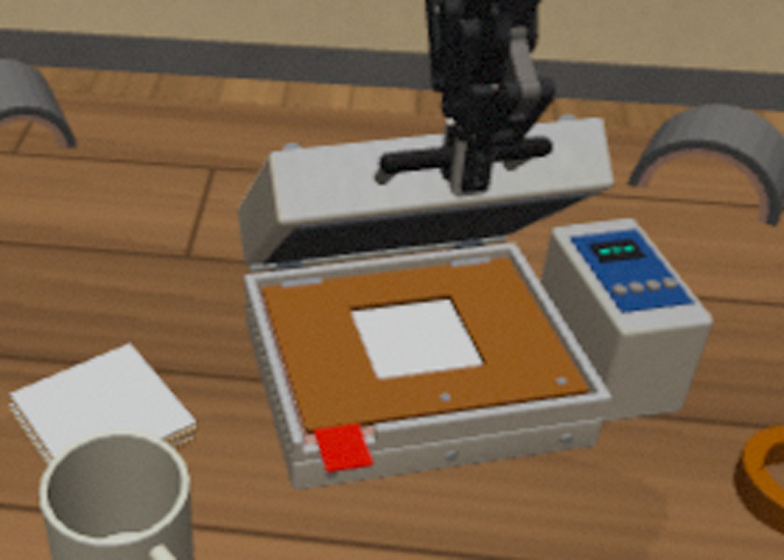

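The final picture shows the frame flat with its tab in the notch (344,447), the coaster filling the window at (417,338), and the cover near 45° with its bar gripped at (470,155). The mug and spares haven't moved.

```bash
python3 -c "
from workcell import env
print(env.hand_in())"
```

```text
the job is handed in; nothing more can be done
None
```

The press was closed fully on the coaster, the cover was lifted to about 45° (0.79 rad) and is held by its handle, the frame was left lying flat, and the job was handed in at about 14 s.

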